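# Find the binding clutch release lever and mark it for oiling

### The job

One of the two clutch release levers binds. Push each yellow lever through its whole arc to feel which, first the unit on the robot's left and then the one on its right, without forcing a lever against its stop. Then, ready for oiling, push the binding lever back to about the middle of its arc with the sound one at rest, and stand the red spray can upright, wholly on the round black pad of the unit that binds; leave the blue can, the jar and the torch where they are.

Things in the scene. Friction and masses are not known exactly. Their poses are not given: they have to be found in the camera images.
- station_a: clutch release unit: round cast-aluminium housing 112 mm across, 78 mm high, on an 8 mm dark steel plate 130 mm square fixed to the bench. Origin on the bench on the lever's vertical pivot axis, at the housing's centre; z up. At yaw 0 its axes are the world's; yaw varies by 0.4 rad either way. The two units look alike; one stands on the robot's left (y > 0), one on its right (y < 0)
- station_b: clutch release unit: round cast-aluminium housing 112 mm across, 78 mm high, on an 8 mm dark steel plate 130 mm square fixed to the bench. Origin on the bench on the lever's vertical pivot axis, at the housing's centre; z up. At yaw 0 its axes are the world's; yaw varies by 0.4 rad either way. The two units look alike; one stands on the robot's left (y > 0), one on its right (y < 0)
- lever_a (a joint): angle (rad) of the unit's yellow lever, anticlockwise from above. 0 = rest stop, lever at 115 deg from the unit's +x (towards its +y); 1.31 = end stop, at 190 deg. Bar 16 mm wide, round eye 26 mm across at its end, 118 mm long from the pivot, 85 to 99 mm above the bench. A spring pulls it to 0: a sound lever takes 1 to 5 N at the eye and springs back when let go; a binding one takes 7 to 12 N and stays
- lever_b (a joint): angle (rad) of the unit's yellow lever, anticlockwise from above. 0 = rest stop, lever at 115 deg from the unit's +x (towards its +y); 1.31 = end stop, at 190 deg. Bar 16 mm wide, round eye 26 mm across at its end, 118 mm long from the pivot, 85 to 99 mm above the bench. A spring pulls it to 0: a sound lever takes 1 to 5 N at the eye and springs back when let go; a binding one takes 7 to 12 N and stays
- pin_a (a point): centre of the eye at the lever's end, 105 mm from the pivot, 92 mm above the bench; a red upright pin 14 mm thick stands on it up to 117 mm above the bench (unit station_a)
- pin_b (a point): centre of the eye at the lever's end, 105 mm from the pivot, 92 mm above the bench; a red upright pin 14 mm thick stands on it up to 117 mm above the bench (unit station_b)
- pad_a (a point): centre of the top of this unit's round black rubber pad, 90 mm in diameter, 12 mm above the bench, 115 mm from the pivot on the unit's -y side (unit station_a)
- pad_b (a point): centre of the top of this unit's round black rubber pad, 90 mm in diameter, 12 mm above the bench, 115 mm from the pivot on the unit's -y side (unit station_b)
- red_can: red spray can, 54 mm in diameter up to 108 mm, then a white cap 39 mm across, 140 mm high in all, about 0.3 kg, standing on the bench; origin at the centre of its underside, z up
- blue_can: blue spray can, bystander, 60 mm in diameter, 165 mm high; origin at the centre of its underside
- jar: amber jar with a steel lid, bystander, 66 mm in diameter, 92 mm high; origin at the centre of its underside
- torch: black and red torch standing on its head, bystander, 66 mm in diameter up to 30 mm, narrowing to 40 mm, 130 mm high; origin at the centre of its underside

How it is judged:
By the outcome, as a careful person would: the job done as asked, in the order asked, and still so for the second after the job is handed in, with the robot touching nothing.
It also fails if it takes over 72 s, if anything falls off the work surface, if the arm or the gripper's body presses on something with over 40 N, if the wrist force passes 120 N, or if a joint passes its speed limit or range.

### The arm

A 6-joint arm with a two-finger parallel gripper is mounted at the origin on the work surface. World frame = base frame: x ahead of the robot, y to its left, z up, the work surface at z = 0. Lengths are in mm, angles in rad, forces in N, time in s.
With the tool pointing down it reaches from about 350 to 875 mm from the base axis. Payload 4.2 kg.
Tool frame: the origin (TCP) lies midway between the tips of the shut fingers; the grasp point (between the pads) lies 19 mm behind it; z points along the fingers, y is the line along which they close (so a half turn about z gives the same grasp; the last joint's range is limited). The gripper opens to 85 mm and grips with 20 to 120 N. Pads are 22 mm wide; open, the fingers measure 114 mm over their backs; the gripper's body (76 mm by 85 mm) begins 54 mm behind the grasp point. The pads swing forward as they close: fully open they stand 13 mm farther back than shut.
Start: joints at [1.498, 0.385, 0.008, 0, -1.194, -0.259], TCP at [203.558, 590.9, 231.312] pointing down, gripper open.
Joint ranges: [-3.14, 3.14], [-1.21, 2.06], [-1.07, 1.41], [-3.16, 2.05], [-2.99, -0.16], [-3.1, 3.1]. Speed limits (rad/s): [2.79, 2.79, 3.14, 3.14, 3.14, 3.14].

### API

Orientations are given as a unit quaternion [x, y, z, w].
In Python, from bench import arm gives the robot as it stands.
- The arm moves only by the tool send_rows, never from a script. Its argument "targets" is a list of rows, each an object of numbers: "gripper": the gripper command: -1 is fully open, 1 is shut, values between are in proportion; "x", "y", "z": the shift along the tool's x, y, z in cm; "ax", "ay", "az": the turn, a rotation vector about the tool's x, y, z in degrees. A call has 1 to 5 rows; each row shifts and turns the commanded pose from where the row before left it, along the tool's axes as they then stand; what a row does not reach is not made up. A row lasts 1/12 s, in which the tool goes at most 41.7 mm and 7.16 degrees, less where a joint would pass 70% of its speed; a pose out of reach is approached as far as the arm can. A call is refused whole if a number of a shift passes 4.17 or a number of a turn 7.16, either way. A call with a gripper value outside its range is refused whole. The fingers move at their own pace and stop on an object; the grip force is fixed at half the most. Time passes only in rows, so rows that do not move let the fingers close. It gives the time, the measured TCP pose, the force, the opening and the grip force at its end, in the units of the state.
- arm.read_state(): the state, without advancing time (a new reading comes with each control period).
- arm.get_image(name): name is "side" or "top" or "wrist"; returns (picture, depth): 420x560x3 uint8, red, green, blue; 420x560 float32, mm along the optical axis (not along the pixel's ray), 0 where there is no reading.
- arm.camera_model(name): a dict with "fx", "fy", "cx", "cy" (pixels), "cam_to_world" (4x4, takes a point from camera to world coordinates). Camera axes: x right, y down, z forward; pixel columns grow to the right and rows downward; lengths in mm; the calibration is good to about 2 mm. The wrist camera is an equidistant fisheye: a pixel r from the principal point sees the ray r / f radians off the axis. A picture is of the moment at which its call begins: read the wrist's pose just before it. camera_model takes no time and is no camera call; for the wrist camera it gives the pose at the moment of the call.
- arm.job_done(): hands the job in; it is judged then, once.
Trained networks look in the newest picture that a camera, given by its name, has taken for a name from the list of things; names that differ only in an ending like _2 or _b are one class to them, and where a whole thing is asked for, a point or a joint stands for the part that bears it (a point fixed in the world has none). Each returns a list of dicts, best first, with "score" (0 to 1); they miss things now and then, are a little off and sometimes report something else, mostly with a low value. They report only what shows in the picture. A call takes as long as a camera call.
- arm.boxes_of(camera, thing): "rect" ([left, top, width, height] in pixels, round what is visible of it).
The state is a dict: "clock": time; "joints": joint angles; "joint_vel": joint speeds; "joint_efforts": joint torques, N m; "position": TCP position; "ee_rot": TCP orientation; "contact_force": force on the tool from outside, world axes, zero at the start; "wrist_torque": the same for the moment, N m; "gripper_width": finger opening in mm; "grasp_force": force on a finger pad.
Only numpy, scipy, OpenCV 4.12 (cv2) and the standard library are available. Lean on these libraries where they do the work, as an engineer would, in place of code of your own. Each camera call takes 0.05 s, during which the arm holds its last target. There are 200 camera calls.

## Working session

There is one attempt and no reset: what is moved stays moved. The work goes in short steps, Python scripts to look and compute and a tool call to move; the robot and the scene stay as the last step left them, time stands still between calls to the robot, and variables do not carry over. Pictures are saved under pics/ and viewed, at most 12 in all, crops included, and the job is handed in when it is done.

Besides the shell and the picture viewer there is one more tool, called after "Request:" by a JSON object that holds its "name" and its "arguments". send_rows: Moves the arm, as the interface text tells. Its arguments: {"type":"object","properties":{"targets":{"type":"array"}},"required":["targets"]}

```bash
ls; mkdir -p pics; cat > h.py <<'E'
import numpy as np, cv2
from bench import arm
from scipy.spatial.transform import Rotation as R
def img(n,f):
    p,d=arm.get_image(n); cv2.imwrite('pics/'+f,p[:,:,::-1]); return p,d
def pts(n,d):
    m=arm.camera_model(n); v,u=np.mgrid[0:420,0:560]
    P=np.stack([(u-m['cx'])/m['fx']*d,(v-m['cy'])/m['fy']*d,d],-1)
    T=np.array(m['cam_to_world']); return P@T[:3,:3].T+T[:3,3]
E
python3 - <<'E'
from h import *
s=arm.read_state(); print({k:np.round(v,3).tolist() for k,v in s.items()})
for n in ['top','side']:
    p,d=img(n,n+'1.png'); W=pts(n,d); np.savez(n+'1.npz',p=p,W=W,d=d)
    for t in ['station_a','lever_a','pin_a','pad_a','red_can','blue_can','jar','torch']:
        for b in arm.boxes_of(n,t)[:3]:
            x,y,w,h=b['rect']; c=W[int(y+h/2),int(x+w/2)]
            print(n,t,round(b['score'],2),np.round(b['rect']).tolist(),np.round(c).tolist())
E
```

```text
pics
{'clock': 0.0, 'joints': [1.498, 0.386, 0.007, -0.001, -1.194, -0.259], 'joint_vel': [-0.001, -0.001, 0.001, -0.001, -0.0, 0.001], 'joint_efforts': [0.001, -39.229, 18.84, 4.186, -0.005, 0.0], 'position': [203.371, 590.367, 230.21], 'ee_rot': [0.986, -0.165, -0.0, 0.001], 'contact_force': [-0.424, -0.24, -0.672], 'wrist_torque': [-0.018, -0.003, -0.009], 'grasp_force': 0.0, 'gripper_width': 85.221}
top station_a 0.85 [142.0, 200.0, 116.0, 60.0] [516.0, 216.0, 76.0]
top station_a 0.76 [337.0, 190.0, 93.0, 67.0] [535.0, -212.0, 79.0]
top lever_a 0.61 [139.0, 214.0, 58.0, 24.0] [521.0, 286.0, 99.0]
top lever_a 0.57 [338.0, 210.0, 49.0, 45.0] [510.0, -160.0, 102.0]
top pin_a 0.6 [337.0, 214.0, 44.0, 47.0] [499.0, -154.0, 96.0]
top pin_a 0.57 [138.0, 216.0, 59.0, 20.0] [523.0, 288.0, 100.0]
top pad_a 0.86 [336.0, 189.0, 92.0, 70.0] [533.0, -211.0, 73.0]
top pad_a 0.78 [142.0, 197.0, 118.0, 62.0] [522.0, 216.0, 78.0]
top red_can 0.92 [118.0, 281.0, 35.0, 26.0] [365.0, 340.0, 141.0]
top blue_can 0.89 [274.0, 258.0, 27.0, 29.0] [415.0, 8.0, 165.0]
top jar 0.73 [274.0, 150.0, 30.0, 32.0]
[... 309 characters left out ...]
[208.0, 141.0, 30.0, 22.0] [516.0, 274.0, 104.0]
side pin_a 0.63 [205.0, 139.0, 32.0, 24.0] [516.0, 281.0, 101.0]
side pin_a 0.62 [261.0, 219.0, 60.0, 27.0] [502.0, -153.0, 103.0]
side pad_a 0.73 [208.0, 139.0, 53.0, 82.0] [517.0, 193.0, 50.0]
side pad_a 0.65 [261.0, 221.0, 119.0, 84.0] [533.0, -230.0, 61.0]
side pad_a 0.57 [207.0, 139.0, 31.0, 27.0] [517.0, 278.0, 98.0]
side red_can 0.95 [152.0, 136.0, 23.0, 49.0] [360.0, 333.0, 89.0]
side blue_can 0.83 [216.0, 177.0, 29.0, 70.0] [416.0, -20.0, 108.0]
side blue_can 0.2 [209.0, 137.0, 53.0, 83.0] [520.0, 199.0, 53.0]
side jar 0.74 [310.0, 178.0, 26.0, 39.0] [669.0, -22.0, 68.0]
side torch 0.57 [270.0, 293.0, 38.0, 71.0] [374.0, -383.0, 87.0]
```

```bash
python3 - <<'E'
from h import *
a=cv2.imread('pics/top1.png')[140:320,90:490]; cv2.imwrite('pics/c1.png',cv2.resize(a,None,fx=2,fy=2,interpolation=2))
from scipy.optimize import minimize
for n in ['top','side']:
    z=np.load(n+'1.npz'); W=z['W']; p=z['p'].astype(int)
    for name,yy in [('L',1),('R',-1)]:
        side=(W[...,1]*yy>60)&(W[...,0]>400)&(W[...,0]<680)&(abs(W[...,1])<340)
        r,g,b=p[...,0],p[...,1],p[...,2]
        yel=side&(r>120)&(g>90)&(b<0.5*g)
        red=side&(r>100)&(g<0.45*r)&(b<0.5*r)&(W[...,2]>85)&(W[...,2]<130)
        gr=side&(W[...,2]>68)&(W[...,2]<84)&(abs(r-b)<30)&(r>80)
        pl=side&(W[...,2]>3)&(W[...,2]<17)
        print(n,name,'yel',yel.sum(),'red',red.sum(),np.round(np.median(W[red],0)) if red.any() else '', 'top',gr.sum())
        if gr.sum()>20:
            c,rr=cv2.minEnclosingCircle(W[gr][:,:2].astype(np.float32)); print('  house circ',np.round(c),round(rr),np.round(W[gr].mean(0)))
        if yel.sum()>10:
            v=W[yel][:,:2]; m=v.mean(0); e=np.linalg.eigh(np.cov(v.T))[1][:,1]; print('  yel mean',np.round(m),'dir deg',round(np.degrees(np.arctan2(e[1],e[0])),1),'z',np.round(np.median(W[yel][:,2])))
        if pl.sum()>20: print('  low',pl.sum(),cv2.minAreaRect(W[pl][:,:2].astype(np.float32)))
E
```

```text
top L yel 220 red 10 [508. 339. 118.] top 391
  house circ [523. 235.] 45 [528. 235.  78.]
  yel mean [520. 287.] dir deg 103.2 z 99.0
  low 3432 ((539.9213256835938, 199.89651489257812), (279.5985412597656, 279.3954162597656), 89.94448852539062)
top R yel 260 red 26 [ 463. -115.  118.] top 429
  house circ [ 546. -183.] 43 [ 542. -188.   78.]
  yel mean [ 498. -148.] dir deg 137.9 z 99.0
  low 3239 ((539.6885986328125, -200.9114227294922), (277.69085693359375, 278.6495361328125), 89.99000549316406)
side L yel 116 red 5 [511. 337. 120.] top 260
  house circ [528. 228.] 40 [524. 217.  77.]
  yel mean [516. 297.] dir deg 103.6 z 101.0
  low 2084 ((539.9977416992188, 199.96070861816406), (279.5516357421875, 279.9087219238281), 89.98445129394531)
side R yel 271 red 12 [ 463. -119.  118.] top 480
  house circ [ 540. -190.] 47 [ 532. -205.   77.]
  yel mean [ 495. -148.] dir deg 138.9 z 101.0
  low 4240 ((540.0321655273438, -200.01133728027344), (279.8726501464844, 279.75946044921875), 89.9925308227539)
```

View pics/c1.png

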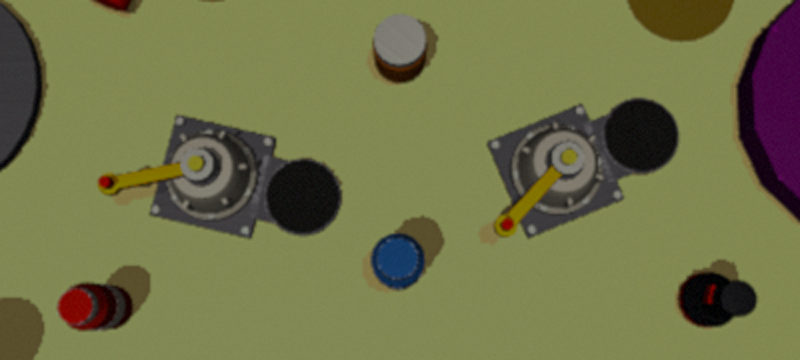

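View pics/side1.png

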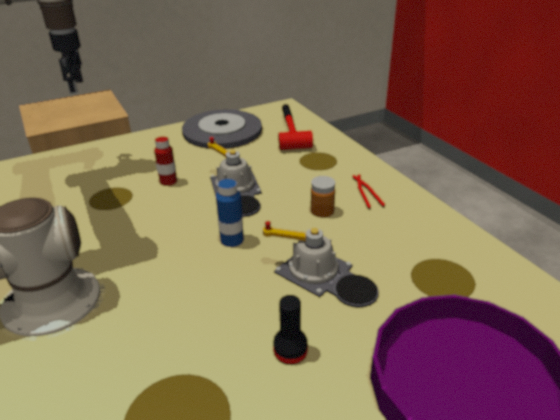

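The top and side pictures show the left unit's pin at world (508, 338) with its lever at 103°, and the right pin at (463, -117) with its lever at 138°. Both are at the right height of 118 mm. The red can is at front left and the bystanders are clear of the arcs. I'll move to above the left eye, where the half-open fingers will straddle it.

Request:
{"name": "send_rows", "arguments": {"targets": [{"x":3.7,"y":1.4,"z":0.6,"gripper":0},{"x":3.7,"y":1.4,"z":0.6,"gripper":0},{"x":3.7,"y":1.4,"z":0.6,"gripper":0},{"x":3.7,"y":1.4,"z":0.6,"gripper":0},{"x":3.7,"y":1.4,"z":0.6,"gripper":0}]}}

```text
$.targets[0]: bad value
```

Request:
{"name": "send_rows", "arguments": {"targets": [{"x":3.7,"y":1.4,"z":0.6,"gripper":0},{"x":3.7,"y":1.4,"z":0.6,"gripper":0},{"x":3.7,"y":1.4,"z":0.6,"gripper":0},{"x":3.7,"y":1.4,"z":0.6,"gripper":0},{"x":3.7,"y":1.4,"z":0.6,"gripper":0}]}}

```text
$.targets[0]: bad value
```

Request:
{"name": "send_rows", "arguments": {"targets": [{"az":7.1,"gripper":0},{"az":7.1,"gripper":0},{"az":7.1,"gripper":0},{"az":7.1,"gripper":0}]}}

```text
$.targets[0]: bad value
```

Request:
{"name": "send_rows", "arguments": {"targets": [{"az":7.1,"gripper":0},{"az":7.1,"gripper":0},{"az":7.1,"gripper":0},{"az":7.1,"gripper":0}]}}

```text
$.targets[0]: bad value
```

```bash
cat >> h.py <<'E'
def state():
    s=arm.read_state(); X=R.from_quat(s['ee_rot']).as_matrix()
    print('t',round(s['clock'],2),'pos',np.round(s['position'],1),'psi',round(np.degrees(np.arctan2(X[1,0],X[0,0])),1),'zax',np.round(X[:,2],3),'F',np.round(s['contact_force'],1),'w',round(s['gripper_width'],1),'j',np.round(s['joints'],2)); return s,X
def to(x,y,z):
    s,X=state(); print('tool cm',np.round(X.T@(np.array([x,y,z])-s['position'])/10,2))
E
python3 - <<'E'
from h import *
to(508,338,88)
z=np.load('top1.npz'); W=z['W']; p=z['p'].astype(int)
dark=p.max(-1)<45
for nm,c in [('L',(509,124)),('R',(587,-293))]:
    m=dark&(np.hypot(W[...,0]-c[0],W[...,1]-c[1])<60)&(W[...,2]<25)
    print(nm,m.sum(),cv2.minEnclosingCircle(W[m][:,:2].astype(np.float32)),np.median(W[m],0).round(1), W[m].mean(0).round(1))
r,g,b=p[...,0],p[...,1],p[...,2]
for c in [(532,237),(541,-187)]:
    m=(r>120)&(g>90)&(b<.6*g)&(W[...,2]>96)&(np.hypot(W[...,0]-c[0],W[...,1]-c[1])<25); h=m&(W[...,2]>102)
    print('hub',m.sum(),W[m].mean(0).round(1),h.sum(),W[h].mean(0).round(1) if h.any() else '')
p,d=img('wrist','w1.png')
p,d=img('top','top2.png')
E
```

```text
t 0.9 pos [203.5 590.9 231.3] psi -19.0 zax [ 0.  0. -1.] F [-0.4  0.4 -0.2] w 85.3 j [ 1.5   0.38  0.01  0.   -1.19 -0.26]
tool cm [37.02 14.   14.33]
L 1033 ((505.70648193359375, 126.43414306640625), 45.66131591796875) [504.8 125.6  12.2] [504.9 125.5  12.1]
R 1017 ((585.1865844726562, -292.28350830078125), 45.559226989746094) [ 585.  -291.8   12. ] [ 584.5 -292.    11.9]
hub 43 [530.  241.9 112.2] 38 [530.6 239.6 114. ]
hub 44 [ 537.8 -184.2  110.8] 35 [ 541.1 -187.4  113.7]
```

View pics/w1.png

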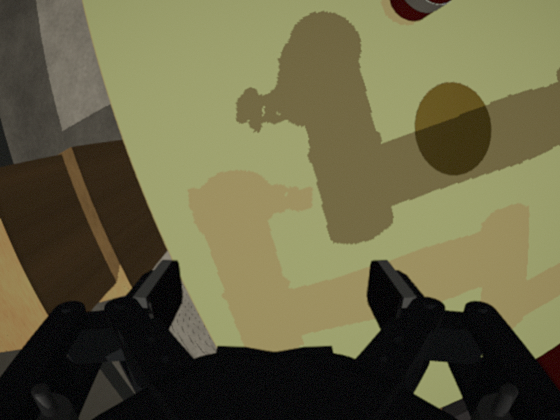

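The wrist picture shows only the bench and shadows, because the arm didn't move: the calls were refused, probably for missing keys. I'll resend with every number given.

Request:
{"name": "send_rows", "arguments": {"targets": [{"x":3.7,"y":1.4,"z":0.6,"ax":0,"ay":0,"az":0,"gripper":0},{"x":3.7,"y":1.4,"z":0.6,"ax":0,"ay":0,"az":0,"gripper":0},{"x":3.7,"y":1.4,"z":0.6,"ax":0,"ay":0,"az":0,"gripper":0},{"x":3.7,"y":1.4,"z":0.6,"ax":0,"ay":0,"az":0,"gripper":0},{"x":3.7,"y":1.4,"z":0.6,"ax":0,"ay":0,"az":0,"gripper":0}]}}

```text
clock: 1.42
position: [356.7, 463.2, 201.3]
ee_rot: [0.986, -0.165, 0.0, -0.0]
contact_force: [0.2, 2.0, 0.4]
gripper_width: 42.6
grasp_force: 0.0
```

Request:
{"name": "send_rows", "arguments": {"targets": [{"x":3.7,"y":1.4,"z":0.6,"ax":0,"ay":0,"az":0,"gripper":0},{"x":3.7,"y":1.4,"z":0.6,"ax":0,"ay":0,"az":0,"gripper":0},{"x":3.7,"y":1.4,"z":0.6,"ax":0,"ay":0,"az":0,"gripper":0},{"x":3.7,"y":1.4,"z":0.6,"ax":0,"ay":0,"az":0,"gripper":0},{"x":3.7,"y":1.4,"z":0.6,"ax":0,"ay":0,"az":0,"gripper":0}]}}

```text
clock: 1.83
position: [509.1, 336.7, 171.3]
ee_rot: [0.986, -0.165, 0.0, -0.0]
contact_force: [0.8, 0.8, -0.7]
gripper_width: 43.0
grasp_force: 0.0
```

Request:
{"name": "send_rows", "arguments": {"targets": [{"x":0,"y":0,"z":0,"ax":0,"ay":0,"az":7.1,"gripper":0},{"x":0,"y":0,"z":0,"ax":0,"ay":0,"az":7.1,"gripper":0},{"x":0,"y":0,"z":0,"ax":0,"ay":0,"az":7.1,"gripper":0},{"x":0,"y":0,"z":0,"ax":0,"ay":0,"az":7.1,"gripper":0}]}}

```text
clock: 2.17
position: [508.2, 337.5, 171.2]
ee_rot: [0.914, -0.405, -0.0, 0.0]
contact_force: [0.1, -0.1, 0.1]
gripper_width: 42.7
grasp_force: 0.0
```

Request:
{"name": "send_rows", "arguments": {"targets": [{"x":0,"y":0,"z":0,"ax":0,"ay":0,"az":7.1,"gripper":0},{"x":0,"y":0,"z":0,"ax":0,"ay":0,"az":7.1,"gripper":0},{"x":0,"y":0,"z":0,"ax":0,"ay":0,"az":7.1,"gripper":0},{"x":0,"y":0,"z":0,"ax":0,"ay":0,"az":7.1,"gripper":0}]}}

```text
clock: 2.5
position: [507.8, 338.0, 171.3]
ee_rot: [0.787, -0.617, 0.0, -0.0]
contact_force: [0.4, 0.7, -0.1]
gripper_width: 42.9
grasp_force: 0.0
```

```bash
python3 - <<'E'
from h import *
to(508,338,88)
p,d=img('wrist','w2.png')
E
```

```text
t 2.5 pos [507.8 338.  171.3] psi -76.2 zax [ 0.  0. -1.] F [ 0.4  0.7 -0.1] w 42.9 j [ 0.85  0.41 -0.12  0.   -1.05 -0.61]
tool cm [ 0.01 -0.02  8.33]
```

View pics/w2.png

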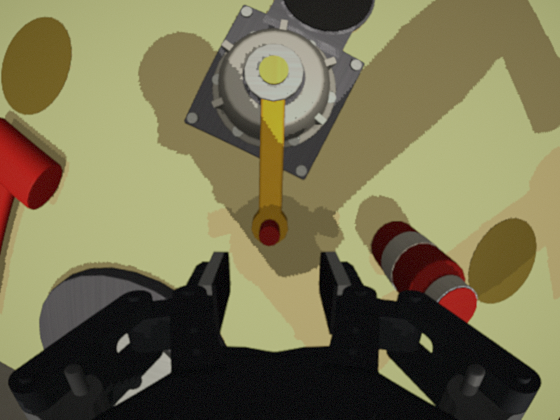

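The pin at pixel (269, 232) is centred between the fingers and the lever runs straight up the picture, so the straddle is aligned. I'll go down and start the arc.

Request:
{"name": "send_rows", "arguments": {"targets": [{"x":0,"y":0,"z":2.8,"ax":0,"ay":0,"az":0,"gripper":0},{"x":0,"y":0,"z":2.8,"ax":0,"ay":0,"az":0,"gripper":0},{"x":0,"y":0,"z":2.7,"ax":0,"ay":0,"az":0,"gripper":0}]}}

```text
clock: 2.8
position: [507.9, 338.3, 87.9]
ee_rot: [0.79, -0.613, 0.0, -0.001]
contact_force: [-0.2, -0.1, -0.8]
gripper_width: 42.7
grasp_force: 0.0
```

Request:
{"name": "send_rows", "arguments": {"targets": [{"x":0.02,"y":0.55,"z":0,"ax":0,"ay":0,"az":-3,"gripper":0},{"x":0.02,"y":0.55,"z":0,"ax":0,"ay":0,"az":-3,"gripper":0},{"x":0.02,"y":0.55,"z":0,"ax":0,"ay":0,"az":-3,"gripper":0}]}}

```text
clock: 3.05
position: [492.5, 332.7, 87.5]
ee_rot: [0.836, -0.548, 0.0, 0.0]
contact_force: [1.3, 1.4, -0.4]
gripper_width: 42.5
grasp_force: 0.9
```

Request:
{"name": "send_rows", "arguments": {"targets": [{"x":0.02,"y":0.55,"z":0,"ax":0,"ay":0,"az":-3,"gripper":0},{"x":0.02,"y":0.55,"z":0,"ax":0,"ay":0,"az":-3,"gripper":0},{"x":0.02,"y":0.55,"z":0,"ax":0,"ay":0,"az":-3,"gripper":0}]}}

```text
clock: 3.3
position: [478.3, 325.4, 88.4]
ee_rot: [0.877, -0.481, 0.0, -0.001]
contact_force: [2.4, 1.1, -1.4]
gripper_width: 43.0
grasp_force: 1.2
```

Request:
{"name": "send_rows", "arguments": {"targets": [{"x":0.02,"y":0.55,"z":0,"ax":0,"ay":0,"az":-3,"gripper":0},{"x":0.02,"y":0.55,"z":0,"ax":0,"ay":0,"az":-3,"gripper":0},{"x":0.02,"y":0.55,"z":0,"ax":0,"ay":0,"az":-3,"gripper":0}]}}

```text
clock: 3.55
position: [465.3, 315.8, 88.5]
ee_rot: [0.912, -0.411, 0.001, -0.002]
contact_force: [1.6, 1.0, -2.1]
gripper_width: 42.4
grasp_force: 1.4
```

```bash
cat >> h.py <<'E'
def polar(c):
    s,X=state(); v=s['position'][:2]-np.array(c) if not isinstance(s['position'],list) else np.array(s['position'][:2])-np.array(c)
    a=np.arctan2(v[1],v[0]); F=np.array(s['contact_force']); t=np.array([-np.sin(a),np.cos(a)])
    print('r',round(np.hypot(*v),1),'ang',round(np.degrees(a)%360,1),'Ftan',round(F[:2]@t,1),'Frad',round(F[:2]@np.array([np.cos(a),np.sin(a)]),1))
E
python3 -c "
from h import *
polar((531.5,238))
img('wrist','w3.png')"
```

```text
t 3.55 pos [465.3 315.8  88.5] psi -48.5 zax [ 0.002  0.002 -1.   ] F [ 1.6  1.  -2.1] w 42.4 j [ 0.88  0.42 -0.33  0.   -0.81 -0.16]
r 102.1 ang 130.4 Ftan -1.9 Frad -0.3
```

View pics/w3.png

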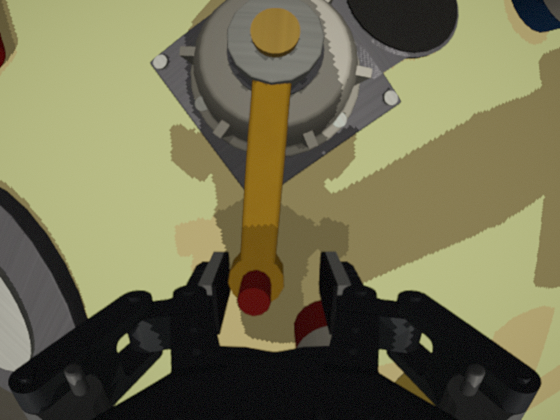

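The eye rests against the trailing finger (pixel 240, 280) and follows at about 2 N, so it moves lightly. Continuing along the arc.

Request:
{"name": "send_rows", "arguments": {"targets": [{"x":0.01,"y":0.55,"z":0,"ax":0,"ay":0,"az":-3,"gripper":0},{"x":0.01,"y":0.55,"z":0,"ax":0,"ay":0,"az":-3,"gripper":0},{"x":0.01,"y":0.55,"z":0,"ax":0,"ay":0,"az":-3,"gripper":0},{"x":0.01,"y":0.55,"z":0,"ax":0,"ay":0,"az":-3,"gripper":0}]}}

```text
clock: 3.93
position: [450.6, 300.0, 88.7]
ee_rot: [0.949, -0.314, 0.001, -0.002]
contact_force: [2.9, 1.3, -2.1]
gripper_width: 42.8
grasp_force: 1.6
```

Request:
{"name": "send_rows", "arguments": {"targets": [{"x":0.01,"y":0.55,"z":0,"ax":0,"ay":0,"az":-3,"gripper":0},{"x":0.01,"y":0.55,"z":0,"ax":0,"ay":0,"az":-3,"gripper":0},{"x":0.01,"y":0.55,"z":0,"ax":0,"ay":0,"az":-3,"gripper":0},{"x":0.01,"y":0.55,"z":0,"ax":0,"ay":0,"az":-3,"gripper":0}]}}

```text
clock: 4.27
position: [439.5, 281.6, 88.8]
ee_rot: [0.977, -0.213, 0.001, -0.002]
contact_force: [4.0, 3.6, -2.7]
gripper_width: 42.6
grasp_force: 1.8
```

Request:
{"name": "send_rows", "arguments": {"targets": [{"x":0.01,"y":0.55,"z":0,"ax":0,"ay":0,"az":-3,"gripper":0},{"x":0.01,"y":0.55,"z":0,"ax":0,"ay":0,"az":-3,"gripper":0},{"x":0.01,"y":0.55,"z":0,"ax":0,"ay":0,"az":-3,"gripper":0},{"x":0.01,"y":0.55,"z":0,"ax":0,"ay":0,"az":-3,"gripper":0}]}}

```text
clock: 4.6
position: [432.6, 261.2, 89.0]
ee_rot: [0.994, -0.109, 0.002, -0.002]
contact_force: [2.6, 3.8, -1.4]
gripper_width: 42.4
grasp_force: 2.2
```

```bash
python3 -c "
from h import *
polar((531.5,238))"
```

```text
t 4.6 pos [432.6 261.2  89. ] psi -12.6 zax [ 0.004  0.004 -1.   ] F [ 2.6  3.8 -1.4] w 42.4 j [ 0.87  0.34 -0.47  0.   -0.75  0.49]
r 101.6 ang 166.8 Ftan -4.3 Frad -1.6
```

Request:
{"name": "send_rows", "arguments": {"targets": [{"x":0.01,"y":0.55,"z":0,"ax":0,"ay":0,"az":-3,"gripper":0},{"x":0.01,"y":0.55,"z":0,"ax":0,"ay":0,"az":-3,"gripper":0},{"x":0.01,"y":0.55,"z":0,"ax":0,"ay":0,"az":-3,"gripper":0},{"x":0.01,"y":0.55,"z":0,"ax":0,"ay":0,"az":-3,"gripper":0}]}}

```text
clock: 4.93
position: [430.0, 239.8, 89.0]
ee_rot: [1.0, -0.005, 0.002, -0.003]
contact_force: [2.2, 4.7, -2.5]
gripper_width: 42.5
grasp_force: 2.4
```

Request:
{"name": "send_rows", "arguments": {"targets": [{"x":0,"y":0.18,"z":0,"ax":0,"ay":0,"az":-1,"gripper":0},{"x":0,"y":0,"z":0,"ax":0,"ay":0,"az":0,"gripper":0}]}}

```text
clock: 5.1
position: [429.6, 237.2, 89.1]
ee_rot: [1.0, 0.002, 0.002, -0.002]
contact_force: [3.4, 3.3, -2.1]
gripper_width: 42.6
grasp_force: 1.9
```

```bash
python3 -c "
from h import *
polar((531.5,238))
p,d=img('top','t3.png'); W=pts('top',d); p=p.astype(int); r,g,b=p[...,0],p[...,1],p[...,2]
m=(r>110)&(g>80)&(b<.5*g)&(W[...,2]>90)&(W[...,2]<104)&(W[...,1]>150)&(W[...,1]<300)&(W[...,0]<520)&(W[...,0]>410)
print(m.sum()); v=W[m][:,:2]; e=np.linalg.eigh(np.cov(v.T))[1][:,1]; c=v.mean(0)
print(c.round(1),np.degrees(np.arctan2(e[1],e[0]))%180, np.degrees(np.arctan2(c[1]-238,c[0]-531.5))%360, v[:,0].min())"
```

```text
t 5.1 pos [429.6 237.2  89.1] psi 0.2 zax [ 0.003  0.003 -1.   ] F [ 3.4  3.3 -2.1] w 42.6 j [ 0.84  0.32 -0.51  0.   -0.74  0.74]
r 101.9 ang 180.4 Ftan -3.3 Frad -3.5
67
[498.  241.2] 167.91526346451846 174.57378664698854 482.07830205935795
```

Request:
{"name": "send_rows", "arguments": {"targets": [{"x":0,"y":0.15,"z":0,"ax":0,"ay":0,"az":-0.8,"gripper":0},{"x":0,"y":0,"z":0,"ax":0,"ay":0,"az":0,"gripper":0}]}}

```text
clock: 5.32
position: [429.4, 235.7, 89.1]
ee_rot: [1.0, 0.009, 0.002, -0.001]
contact_force: [2.7, 4.4, -1.4]
gripper_width: 42.8
grasp_force: 2.0
```

```bash
python3 -c "
from h import *
polar((531.5,238))"
```

```text
t 5.32 pos [429.4 235.7  89.1] psi 1.0 zax [ 0.003  0.003 -1.   ] F [ 2.7  4.4 -1.4] w 42.8 j [ 0.83  0.32 -0.51  0.   -0.74  0.75]
r 102.1 ang 181.3 Ftan -4.3 Frad -2.8
```

Request:
{"name": "send_rows", "arguments": {"targets": [{"x":0,"y":0.12,"z":0,"ax":0,"ay":0,"az":-0.6,"gripper":0},{"x":0,"y":0,"z":0,"ax":0,"ay":0,"az":0,"gripper":0}]}}

```text
clock: 5.48
position: [429.6, 235.0, 89.1]
ee_rot: [1.0, 0.014, 0.002, -0.002]
contact_force: [2.2, 6.1, -1.5]
gripper_width: 42.6
grasp_force: 2.9
```

The force rises and the arm lags at 177 to 178°, so the end stop is just touched. I'll let the lever back and watch whether it follows.

Request:
{"name": "send_rows", "arguments": {"targets": [{"x":0.02,"y":-0.55,"z":0,"ax":0,"ay":0,"az":3,"gripper":0},{"x":0.02,"y":-0.55,"z":0,"ax":0,"ay":0,"az":3,"gripper":0},{"x":0.02,"y":-0.55,"z":0,"ax":0,"ay":0,"az":3,"gripper":0}]}}

```text
clock: 5.73
position: [429.7, 250.5, 89.0]
ee_rot: [0.998, -0.066, 0.001, -0.001]
contact_force: [2.0, 2.7, 1.5]
gripper_width: 42.7
grasp_force: 1.6
```

```bash
python3 -c "
from h import *
polar((531.5,238))
img('wrist','w4.png')"
```

```text
t 5.73 pos [429.7 250.5  89. ] psi -7.6 zax [ 0.001  0.001 -1.   ] F [2.  2.7 1.5] w 42.7 j [ 0.86  0.33 -0.49  0.   -0.75  0.58]
r 102.6 ang 173.0 Ftan -2.9 Frad -1.6
```

View pics/w4.png

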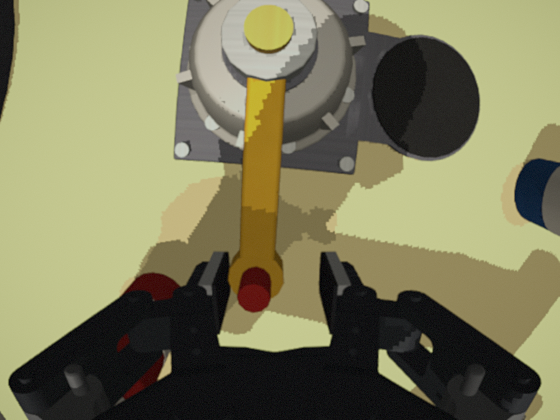

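The eye (pixel 255, 275) stayed on the trailing finger while backing off, so it springs back and the left lever is sound. I'll lead it down to rest, then lift.

Request:
{"name": "send_rows", "arguments": {"targets": [{"x":0.03,"y":-0.72,"z":0,"ax":0,"ay":0,"az":4,"gripper":0},{"x":0.03,"y":-0.72,"z":0,"ax":0,"ay":0,"az":4,"gripper":0},{"x":0.03,"y":-0.72,"z":0,"ax":0,"ay":0,"az":4,"gripper":0},{"x":0.03,"y":-0.72,"z":0,"ax":0,"ay":0,"az":4,"gripper":0},{"x":0.03,"y":-0.72,"z":0,"ax":0,"ay":0,"az":4,"gripper":0}]}}

```text
clock: 6.2
position: [439.9, 284.3, 88.7]
ee_rot: [0.971, -0.238, -0.0, 0.0]
contact_force: [-0.2, 2.8, 0.8]
gripper_width: 43.0
grasp_force: 1.3
```

Request:
{"name": "send_rows", "arguments": {"targets": [{"x":0.03,"y":-0.72,"z":0,"ax":0,"ay":0,"az":4,"gripper":0},{"x":0.03,"y":-0.72,"z":0,"ax":0,"ay":0,"az":4,"gripper":0},{"x":0.03,"y":-0.72,"z":0,"ax":0,"ay":0,"az":4,"gripper":0},{"x":0.03,"y":-0.72,"z":0,"ax":0,"ay":0,"az":4,"gripper":0},{"x":0.03,"y":-0.72,"z":0,"ax":0,"ay":0,"az":4,"gripper":0}]}}

```text
clock: 6.62
position: [461.6, 312.0, 88.3]
ee_rot: [0.915, -0.403, -0.0, 0.001]
contact_force: [0.5, 1.6, 1.2]
gripper_width: 42.5
grasp_force: 0.8
```

Request:
{"name": "send_rows", "arguments": {"targets": [{"x":0.03,"y":-0.72,"z":0,"ax":0,"ay":0,"az":4,"gripper":0},{"x":0.03,"y":-0.72,"z":0,"ax":0,"ay":0,"az":4,"gripper":0},{"x":0.03,"y":-0.72,"z":0,"ax":0,"ay":0,"az":4,"gripper":0},{"x":0.03,"y":-0.72,"z":0,"ax":0,"ay":0,"az":4,"gripper":0}]}}

```text
clock: 6.95
position: [485.1, 327.4, 87.9]
ee_rot: [0.85, -0.527, -0.0, 0.002]
contact_force: [-0.2, -0.4, 0.6]
gripper_width: 42.8
grasp_force: 0.3
```

```bash
python3 -c "
from h import *
polar((531.5,238))"
```

```text
t 6.95 pos [485.1 327.4  87.9] psi -63.6 zax [-0.002 -0.003 -1.   ] F [-0.2 -0.4  0.6] w 42.8 j [ 0.87  0.46 -0.27 -0.   -0.84 -0.41]
r 100.7 ang 117.4 Ftan 0.4 Frad -0.3
```

Request:
{"name": "send_rows", "arguments": {"targets": [{"x":0,"y":-0.72,"z":0,"ax":0,"ay":0,"az":4,"gripper":0},{"x":0,"y":-0.72,"z":0,"ax":0,"ay":0,"az":4,"gripper":0},{"x":0,"y":-0.72,"z":0,"ax":0,"ay":0,"az":4,"gripper":0}]}}

```text
clock: 7.2
position: [504.7, 335.1, 87.6]
ee_rot: [0.79, -0.613, -0.0, 0.003]
contact_force: [0.1, -0.1, -0.3]
gripper_width: 42.6
grasp_force: 0.0
```

Request:
{"name": "send_rows", "arguments": {"targets": [{"x":0,"y":0,"z":-3,"ax":0,"ay":0,"az":0,"gripper":0},{"x":0,"y":0,"z":-3.5,"ax":0,"ay":0,"az":0,"gripper":0},{"x":0,"y":0,"z":-3.5,"ax":0,"ay":0,"az":0,"gripper":0}]}}

```text
clock: 7.45
position: [504.1, 334.4, 187.7]
ee_rot: [0.791, -0.612, -0.0, 0.004]
contact_force: [0.8, 0.7, -0.1]
gripper_width: 42.8
grasp_force: 0.0
```

Request:
{"name": "send_rows", "arguments": {"targets": [{"x":0,"y":0,"z":0,"ax":0,"ay":0,"az":-7,"gripper":0},{"x":0,"y":0,"z":0,"ax":0,"ay":0,"az":-7,"gripper":0},{"x":0,"y":0,"z":0,"ax":0,"ay":0,"az":-7,"gripper":0},{"x":0,"y":0,"z":0,"ax":0,"ay":0,"az":-7,"gripper":0},{"x":0,"y":0,"z":0,"ax":0,"ay":0,"az":-6,"gripper":0}]}}

```text
clock: 7.87
position: [504.3, 334.8, 187.5]
ee_rot: [0.936, -0.351, -0.001, 0.002]
contact_force: [-0.6, 0.5, -0.7]
gripper_width: 42.5
grasp_force: 0.0
```

```bash
python3 -c "
from h import *
to(463,-117,190)
p,d=img('top','t4.png'); W=pts('top',d); p=p.astype(int); r,g,b=p[...,0],p[...,1],p[...,2]
for s in (1,-1):
  m=(r>100)&(g<.45*r)&(b<.5*r)&(W[...,2]>85)&(W[...,2]<130)&(W[...,1]*s>60)&(W[...,0]>400)&(W[...,0]<680)&(abs(W[...,1])<360); print(m.sum(),np.median(W[m],0).round(1) if m.any() else '')"
```

```text
t 7.87 pos [504.3 334.8 187.5] psi -41.1 zax [-0.004 -0.004 -1.   ] F [-0.6  0.5 -0.7] w 42.5 j [ 0.85  0.39 -0.1  -0.   -1.09  0.  ]
tool cm [26.6  36.76 -0.06]
0 
26 [ 463.  -115.   116.7]
```

Request:
{"name": "send_rows", "arguments": {"targets": [{"x":2.22,"y":3.06,"z":-0.2,"ax":0,"ay":0,"az":0,"gripper":0},{"x":2.22,"y":3.06,"z":-0.2,"ax":0,"ay":0,"az":0,"gripper":0},{"x":2.22,"y":3.06,"z":0,"ax":0,"ay":0,"az":0,"gripper":0},{"x":2.22,"y":3.06,"z":0,"ax":0,"ay":0,"az":0,"gripper":0}]}}

```text
clock: 8.25
position: [489.6, 183.5, 191.7]
ee_rot: [0.935, -0.354, -0.001, 0.002]
contact_force: [0.8, -0.4, -0.1]
gripper_width: 42.8
grasp_force: 0.0
```

Request:
{"name": "send_rows", "arguments": {"targets": [{"x":2.22,"y":3.06,"z":0,"ax":0,"ay":0,"az":0,"gripper":0},{"x":2.22,"y":3.06,"z":0,"ax":0,"ay":0,"az":0,"gripper":0},{"x":2.22,"y":3.06,"z":0,"ax":0,"ay":0,"az":0,"gripper":0},{"x":2.22,"y":3.06,"z":0,"ax":0,"ay":0,"az":0,"gripper":0}]}}

```text
clock: 8.58
position: [474.9, 33.0, 192.0]
ee_rot: [0.935, -0.355, -0.001, 0.001]
contact_force: [1.1, -0.2, 0.4]
gripper_width: 42.6
grasp_force: 0.0
```

Request:
{"name": "send_rows", "arguments": {"targets": [{"x":2.22,"y":3.06,"z":0,"ax":0,"ay":0,"az":0,"gripper":0},{"x":2.22,"y":3.06,"z":0,"ax":0,"ay":0,"az":0,"gripper":0},{"x":2.22,"y":3.06,"z":0,"ax":0,"ay":0,"az":0,"gripper":0},{"x":2.22,"y":3.06,"z":0,"ax":0,"ay":0,"az":0,"gripper":0}]}}

```text
clock: 8.92
position: [460.5, -117.1, 192.0]
ee_rot: [0.935, -0.355, -0.002, 0.001]
contact_force: [0.9, 0.1, -0.3]
gripper_width: 42.5
grasp_force: 0.0
```

```bash
python3 -c "
from h import *
to(463,-116.5,88)
img('wrist','w5.png')
p,d=img('top','t5.png'); W=pts('top',d); p=p.astype(int); r,g,b=p[...,0],p[...,1],p[...,2]
for s in (1,):
  m=(r>100)&(g<.45*r)&(b<.5*r)&(W[...,2]>85)&(W[...,2]<130)&(W[...,1]*s>60)&(W[...,0]>400)&(W[...,0]<680)&(abs(W[...,1])<360); print(m.sum(),np.median(W[m],0).round(1) if m.any() else '')"
```

```text
t 8.92 pos [ 460.5 -117.1  192. ] psi -41.5 zax [-0.003 -0.    -1.   ] F [ 0.9  0.1 -0.3] w 42.5 j [ 0.09  0.17 -0.4  -0.   -1.    0.75]
tool cm [ 0.17 -0.24 10.4 ]
20 [508.9 341.  116.7]
```

View pics/w5.png

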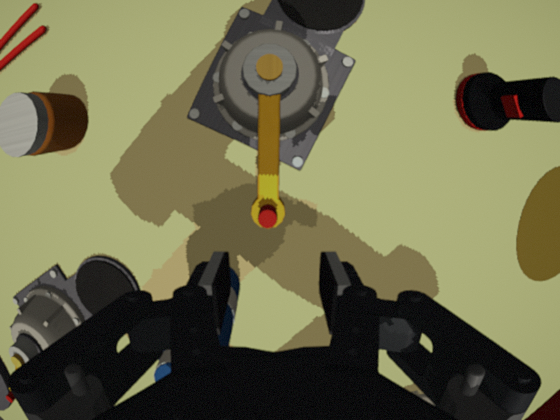

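The left pin is back at its rest place (509, 341). The right pin (pixel 267, 215) is centred between the fingers. Descending.

Request:
{"name": "send_rows", "arguments": {"targets": [{"x":0.1,"y":-0.2,"z":3.5,"ax":0,"ay":0,"az":0,"gripper":0},{"x":0.1,"y":0,"z":3.5,"ax":0,"ay":0,"az":0,"gripper":0},{"x":0,"y":0,"z":3.4,"ax":0,"ay":0,"az":0,"gripper":0}]}}

```text
clock: 9.27
position: [464.5, -115.2, 87.4]
ee_rot: [0.935, -0.355, -0.0, 0.0]
contact_force: [1.1, 0.4, 0.4]
gripper_width: 42.6
grasp_force: 0.0
```

Request:
{"name": "send_rows", "arguments": {"targets": [{"x":0.02,"y":0.55,"z":0,"ax":0,"ay":0,"az":-3,"gripper":0},{"x":0.02,"y":0.55,"z":0,"ax":0,"ay":0,"az":-3,"gripper":0},{"x":0.02,"y":0.55,"z":0,"ax":0,"ay":0,"az":-3,"gripper":0}]}}

```text
clock: 9.52
position: [455.0, -126.8, 86.5]
ee_rot: [0.96, -0.279, -0.001, -0.001]
contact_force: [4.0, 6.9, -6.6]
gripper_width: 42.3
grasp_force: 4.2
```

Request:
{"name": "send_rows", "arguments": {"targets": [{"x":0.02,"y":0.55,"z":0,"ax":0,"ay":0,"az":-3,"gripper":0},{"x":0.02,"y":0.55,"z":0,"ax":0,"ay":0,"az":-3,"gripper":0},{"x":0.02,"y":0.55,"z":0,"ax":0,"ay":0,"az":-3,"gripper":0}]}}

```text
clock: 9.77
position: [447.2, -141.1, 86.9]
ee_rot: [0.979, -0.203, -0.001, -0.001]
contact_force: [2.3, 8.9, -6.1]
gripper_width: 42.7
grasp_force: 4.4
```

```bash
python3 -c "
from h import *
polar((541,-187))"
```

```text
t 9.77 pos [ 447.2 -141.1   86.9] psi -23.4 zax [-0.002  0.003 -1.   ] F [ 2.3  8.9 -6.1] w 42.7 j [ 0.04  0.29 -0.55 -0.   -0.72  1.13]
r 104.4 ang 153.9 Ftan -9.0 Frad 1.8
```

It takes about 9 N, so the right lever binds. Continuing the arc.

Request:
{"name": "send_rows", "arguments": {"targets": [{"x":0.02,"y":0.55,"z":0,"ax":0,"ay":0,"az":-3,"gripper":0},{"x":0.02,"y":0.55,"z":0,"ax":0,"ay":0,"az":-3,"gripper":0},{"x":0.02,"y":0.55,"z":0,"ax":0,"ay":0,"az":-3,"gripper":0},{"x":0.02,"y":0.55,"z":0,"ax":0,"ay":0,"az":-3,"gripper":0},{"x":0.02,"y":0.55,"z":0,"ax":0,"ay":0,"az":-3,"gripper":0}]}}

```text
clock: 10.18
position: [438.9, -167.3, 86.8]
ee_rot: [0.997, -0.073, -0.003, -0.001]
contact_force: [1.1, 9.7, -3.9]
gripper_width: 42.7
grasp_force: 4.8
```

Request:
{"name": "send_rows", "arguments": {"targets": [{"x":0.02,"y":0.55,"z":0,"ax":0,"ay":0,"az":-3,"gripper":0},{"x":0.02,"y":0.55,"z":0,"ax":0,"ay":0,"az":-3,"gripper":0},{"x":0.02,"y":0.55,"z":0,"ax":0,"ay":0,"az":-3,"gripper":0},{"x":0.02,"y":0.55,"z":0,"ax":0,"ay":0,"az":-3,"gripper":0},{"x":0.02,"y":0.55,"z":0,"ax":0,"ay":0,"az":-3,"gripper":0}]}}

```text
clock: 10.6
position: [437.6, -194.5, 86.6]
ee_rot: [0.998, 0.057, -0.004, -0.002]
contact_force: [-1.4, 10.4, -1.3]
gripper_width: 42.4
grasp_force: 5.1
```

Request:
{"name": "send_rows", "arguments": {"targets": [{"x":0.02,"y":0.55,"z":0,"ax":0,"ay":0,"az":-3,"gripper":0},{"x":0.02,"y":0.55,"z":0,"ax":0,"ay":0,"az":-3,"gripper":0},{"x":0.02,"y":0.55,"z":0,"ax":0,"ay":0,"az":-3,"gripper":0},{"x":0.02,"y":0.55,"z":0,"ax":0,"ay":0,"az":-3,"gripper":0},{"x":0.02,"y":0.55,"z":0,"ax":0,"ay":0,"az":-3,"gripper":0}]}}

```text
clock: 11.02
position: [443.2, -220.6, 86.5]
ee_rot: [0.982, 0.187, -0.005, -0.003]
contact_force: [-3.9, 9.6, 0.4]
gripper_width: 43.0
grasp_force: 5.4
```

```bash
python3 -c "
from h import *
polar((541,-187))"
```

```text
t 11.02 pos [ 443.2 -220.6   86.5] psi 21.5 zax [-0.011  0.005 -1.   ] F [-3.9  9.6  0.4] w 43.0 j [-0.14  0.34 -0.49 -0.01 -0.76  2.09]
r 103.4 ang 199.0 Ftan -10.4 Frad 0.6
```

Request:
{"name": "send_rows", "arguments": {"targets": [{"x":0.02,"y":0.55,"z":0,"ax":0,"ay":0,"az":-3,"gripper":0},{"x":0.02,"y":0.55,"z":0,"ax":0,"ay":0,"az":-3,"gripper":0},{"x":0.02,"y":0.55,"z":0,"ax":0,"ay":0,"az":-3,"gripper":0},{"x":0.02,"y":0.55,"z":0,"ax":0,"ay":0,"az":-3,"gripper":0},{"x":0,"y":0.3,"z":0,"ax":0,"ay":0,"az":-1.5,"gripper":0}]}}

```text
clock: 11.43
position: [453.8, -242.4, 86.3]
ee_rot: [0.954, 0.301, -0.006, -0.005]
contact_force: [-6.9, 8.8, 3.8]
gripper_width: 42.5
grasp_force: 5.7
```

Request:
{"name": "send_rows", "arguments": {"targets": [{"x":0,"y":0.18,"z":0,"ax":0,"ay":0,"az":-1,"gripper":0},{"x":0,"y":0,"z":0,"ax":0,"ay":0,"az":0,"gripper":0}]}}

```text
clock: 11.6
position: [454.8, -244.0, 86.3]
ee_rot: [0.951, 0.308, -0.006, -0.005]
contact_force: [-6.6, 8.0, 3.6]
gripper_width: 42.5
grasp_force: 4.8
```

```bash
python3 -c "
from h import *
polar((541,-187))"
```

```text
t 11.6 pos [ 454.8 -244.    86.3] psi 35.9 zax [-0.014  0.006 -1.   ] F [-6.6  8.   3.6] w 42.5 j [-0.18  0.37 -0.44 -0.   -0.78  2.38]
r 103.3 ang 213.5 Ftan -10.3 Frad 1.1
```

Request:
{"name": "send_rows", "arguments": {"targets": [{"x":0,"y":0.18,"z":0,"ax":0,"ay":0,"az":-1,"gripper":0},{"x":0,"y":0.18,"z":0,"ax":0,"ay":0,"az":-1,"gripper":0},{"x":0,"y":0,"z":0,"ax":0,"ay":0,"az":0,"gripper":0}]}}

```text
clock: 11.85
position: [456.7, -246.6, 86.2]
ee_rot: [0.946, 0.325, -0.006, -0.005]
contact_force: [-6.0, 7.7, 2.9]
gripper_width: 42.8
grasp_force: 5.2
```

```bash
python3 -c "
from h import *
polar((541,-187))"
```

```text
t 11.85 pos [ 456.7 -246.6   86.2] psi 37.9 zax [-0.015  0.006 -1.   ] F [-6.   7.7  2.9] w 42.8 j [-0.18  0.37 -0.43 -0.   -0.79  2.42]
r 103.3 ang 215.3 Ftan -9.8 Frad 0.4
```

Request:
{"name": "send_rows", "arguments": {"targets": [{"x":0,"y":0.15,"z":0,"ax":0,"ay":0,"az":-0.8,"gripper":0},{"x":0,"y":0,"z":0,"ax":0,"ay":0,"az":0,"gripper":0}]}}

```text
clock: 12.02
position: [457.5, -247.7, 86.2]
ee_rot: [0.943, 0.331, -0.006, -0.005]
contact_force: [-6.0, 8.1, 3.4]
gripper_width: 42.9
grasp_force: 5.3
```

```bash
python3 -c "
from h import *
polar((541,-187))"
```

```text
t 12.02 pos [ 457.5 -247.7   86.2] psi 38.7 zax [-0.015  0.006 -1.   ] F [-6.   8.1  3.4] w 42.9 j [-0.19  0.37 -0.42 -0.   -0.79  2.44]
r 103.3 ang 216.0 Ftan -10.1 Frad 0.1
```

Request:
{"name": "send_rows", "arguments": {"targets": [{"x":0,"y":0.13,"z":0,"ax":0,"ay":0,"az":-0.7,"gripper":0},{"x":0,"y":0,"z":0,"ax":0,"ay":0,"az":0,"gripper":0}]}}

```text
clock: 12.18
position: [458.2, -248.7, 86.2]
ee_rot: [0.941, 0.337, -0.006, -0.005]
contact_force: [-6.5, 7.8, 3.7]
gripper_width: 42.6
grasp_force: 5.4
```

```bash
python3 -c "
from h import *
polar((541,-187))"
```

```text
t 12.18 pos [ 458.2 -248.7   86.2] psi 39.4 zax [-0.015  0.006 -1.   ] F [-6.5  7.8  3.7] w 42.6 j [-0.19  0.38 -0.42 -0.   -0.79  2.45]
r 103.3 ang 216.7 Ftan -10.1 Frad 0.6
```

Request:
{"name": "send_rows", "arguments": {"targets": [{"x":0,"y":0.12,"z":0,"ax":0,"ay":0,"az":-0.6,"gripper":0},{"x":0,"y":0,"z":0,"ax":0,"ay":0,"az":0,"gripper":0}]}}

```text
clock: 12.35
position: [458.8, -249.6, 86.2]
ee_rot: [0.94, 0.342, -0.006, -0.006]
contact_force: [-6.8, 8.2, 3.5]
gripper_width: 42.5
grasp_force: 5.4
```

```bash
python3 -c "
from h import *
polar((541,-187))
img('wrist','w6.png')"
```

```text
t 12.35 pos [ 458.8 -249.6   86.2] psi 40.0 zax [-0.016  0.006 -1.   ] F [-6.8  8.2  3.5] w 42.5 j [-0.19  0.38 -0.42 -0.   -0.79  2.46]
r 103.3 ang 217.3 Ftan -10.6 Frad 0.4
```

View pics/w6.png

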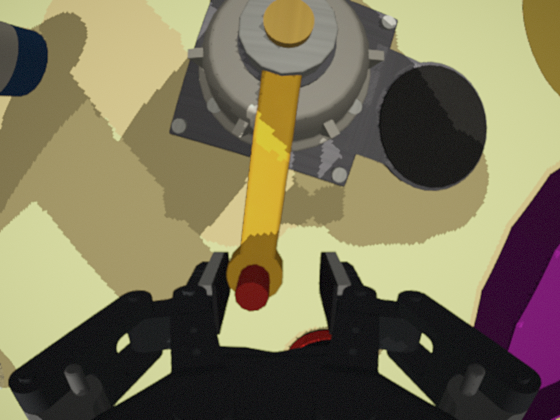

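The eye (pixel 255, 265) is on the trailing finger with the lever at about 213°, next to its stop. One more small step.

Request:
{"name": "send_rows", "arguments": {"targets": [{"x":0,"y":0.1,"z":0,"ax":0,"ay":0,"az":-0.5,"gripper":0},{"x":0,"y":0,"z":0,"ax":0,"ay":0,"az":0,"gripper":0}]}}

```text
clock: 12.57
position: [459.4, -250.3, 86.2]
ee_rot: [0.938, 0.346, -0.006, -0.006]
contact_force: [-7.5, 8.9, 3.8]
gripper_width: 43.0
grasp_force: 5.6
```

The force starts to rise, so I stop there. Now I'll push it back with the leading finger, with the finger centre going to about 171°.

Request:
{"name": "send_rows", "arguments": {"targets": [{"x":0.02,"y":-0.55,"z":0,"ax":0,"ay":0,"az":3,"gripper":0},{"x":0.02,"y":-0.55,"z":0,"ax":0,"ay":0,"az":3,"gripper":0},{"x":0.02,"y":-0.55,"z":0,"ax":0,"ay":0,"az":3,"gripper":0},{"x":0.02,"y":-0.55,"z":0,"ax":0,"ay":0,"az":3,"gripper":0},{"x":0.02,"y":-0.55,"z":0,"ax":0,"ay":0,"az":3,"gripper":0}]}}

```text
clock: 12.98
position: [450.1, -229.9, 88.0]
ee_rot: [0.975, 0.22, -0.001, -0.0]
contact_force: [0.8, -1.8, -2.5]
gripper_width: 42.8
grasp_force: 1.4
```

Request:
{"name": "send_rows", "arguments": {"targets": [{"x":0.02,"y":-0.55,"z":0,"ax":0,"ay":0,"az":3,"gripper":0},{"x":0.02,"y":-0.55,"z":0,"ax":0,"ay":0,"az":3,"gripper":0},{"x":0.02,"y":-0.55,"z":0,"ax":0,"ay":0,"az":3,"gripper":0},{"x":0.02,"y":-0.55,"z":0,"ax":0,"ay":0,"az":3,"gripper":0},{"x":0.02,"y":-0.55,"z":0,"ax":0,"ay":0,"az":3,"gripper":0}]}}

```text
clock: 13.4
position: [441.8, -204.0, 87.9]
ee_rot: [0.996, 0.091, -0.001, 0.0]
contact_force: [1.1, -2.6, -1.4]
gripper_width: 42.2
grasp_force: 1.7
```

```bash
python3 -c "
from h import *
polar((541,-187))"
```

```text
t 13.4 pos [ 441.8 -204.    87.9] psi 10.4 zax [-0.003 -0.    -1.   ] F [ 1.1 -2.6 -1.4] w 42.2 j [-0.1   0.32 -0.51  0.   -0.74  1.85]
r 100.6 ang 189.7 Ftan 2.8 Frad -0.6
```

Request:
{"name": "send_rows", "arguments": {"targets": [{"x":0,"y":-0.55,"z":0,"ax":0,"ay":0,"az":3,"gripper":0},{"x":0,"y":-0.55,"z":0,"ax":0,"ay":0,"az":3,"gripper":0},{"x":0,"y":-0.55,"z":0,"ax":0,"ay":0,"az":3,"gripper":0},{"x":0,"y":-0.55,"z":0,"ax":0,"ay":0,"az":3,"gripper":0},{"x":0,"y":-0.55,"z":0,"ax":0,"ay":0,"az":3,"gripper":0}]}}

```text
clock: 13.82
position: [440.3, -176.8, 88.1]
ee_rot: [0.999, -0.04, -0.001, 0.0]
contact_force: [1.2, -3.6, -2.6]
gripper_width: 42.7
grasp_force: 1.9
```

Request:
{"name": "send_rows", "arguments": {"targets": [{"x":0,"y":-0.45,"z":0,"ax":0,"ay":0,"az":2.5,"gripper":0},{"x":0,"y":0,"z":0,"ax":0,"ay":0,"az":0,"gripper":0},{"x":0,"y":0.5,"z":0,"ax":0,"ay":0,"az":0,"gripper":0}]}}

```text
clock: 14.07
position: [439.6, -176.7, 88.1]
ee_rot: [0.998, -0.059, -0.001, -0.0]
contact_force: [-0.7, 0.2, -0.2]
gripper_width: 42.9
grasp_force: 0.0
```

```bash
python3 -c "
from h import *
polar((541,-187))"
```

```text
t 14.07 pos [ 439.6 -176.7   88.1] psi -6.7 zax [-0.002  0.    -1.   ] F [-0.7  0.2 -0.2] w 42.9 j [-0.04  0.3  -0.54 -0.   -0.73  1.49]
r 101.9 ang 174.2 Ftan -0.1 Frad 0.7
```

The force is zero and the lever stays, so it binds. I'll lift clear, measure everything from the top camera, and open the gripper.

Request:
{"name": "send_rows", "arguments": {"targets": [{"x":0,"y":0,"z":-4,"ax":0,"ay":0,"az":0,"gripper":0},{"x":0,"y":0,"z":-4,"ax":0,"ay":0,"az":0,"gripper":0},{"x":0,"y":0,"z":-4,"ax":0,"ay":0,"az":0,"gripper":-1}]}}

```text
clock: 14.32
position: [439.0, -177.6, 209.1]
ee_rot: [0.998, -0.059, -0.002, -0.0]
contact_force: [0.7, 0.2, -0.1]
gripper_width: 53.4
grasp_force: 0.0
```

Request:
{"name": "send_rows", "arguments": {"targets": [{"x":0,"y":-4,"z":0,"ax":0,"ay":0,"az":0,"gripper":-1},{"x":0,"y":-4,"z":0,"ax":0,"ay":0,"az":0,"gripper":-1},{"x":0,"y":-4,"z":0,"ax":0,"ay":0,"az":0,"gripper":-1},{"x":0,"y":-4,"z":0,"ax":0,"ay":0,"az":0,"gripper":-1}]}}

```text
clock: 14.65
position: [458.5, -17.6, 208.6]
ee_rot: [0.998, -0.06, -0.0, -0.0]
contact_force: [1.0, -0.1, -0.3]
gripper_width: 85.2
grasp_force: 0.0
```

Request:
{"name": "send_rows", "arguments": {"targets": [{"x":0,"y":-4,"z":0,"ax":0,"ay":0,"az":0,"gripper":-1},{"x":0,"y":-4,"z":0,"ax":0,"ay":0,"az":0,"gripper":-1},{"x":0,"y":-4,"z":0,"ax":0,"ay":0,"az":0,"gripper":-1},{"x":0,"y":-4,"z":0,"ax":0,"ay":0,"az":0,"gripper":-1}]}}

```text
clock: 14.98
position: [477.5, 141.7, 208.3]
ee_rot: [0.998, -0.059, -0.001, 0.0]
contact_force: [1.1, -0.8, 0.1]
gripper_width: 85.6
grasp_force: 0.0
```

```bash
cat > look.py <<'E'
from h import *
import sys
p,d=img('top',sys.argv[1]); W=pts('top',d); p=p.astype(int); r,g,b=p[...,0],p[...,1],p[...,2]
for nm,s,c in (('L',1,(531.5,238)),('R',-1,(541,-187))):
  q=(W[...,1]*s>60)&(W[...,0]>400)&(W[...,0]<680)&(abs(W[...,1])<360)
  m=q&(r>100)&(g<.45*r)&(b<.5*r)&(W[...,2]>85)&(W[...,2]<130)
  if m.any(): v=np.median(W[m],0); print('pin',nm,m.sum(),v.round(1),'r',np.hypot(*(v[:2]-c)).round(1),'ang',np.degrees(np.arctan2(v[1]-c[1],v[0]-c[0])).round(1)%360)
for nm,x,y,h in (('red',365,340,140),('blue',415,8,165),('jar',667,8,92),('red@pad',585,-292,152)):
  m=(np.hypot(W[...,0]-x,W[...,1]-y)<55)&(abs(W[...,2]-h)<4)
  if m.sum()>5:
    v=W[m]; print(nm,m.sum(),'mean',v.mean(0).round(1),'mid',((v.max(0)+v.min(0))/2).round(1),'ext',np.ptp(v,axis=0).round(1))
E
python3 look.py t6.png; python3 - <<'E'
from h import *
z=np.load('side1.npz');W=z['W'];p=z['p'].astype(int)
m=(np.hypot(W[...,0]-365,W[...,1]-340)<55)&(W[...,2]>20)&(W[...,2]<138); v=W[m]
print('red side body mid',((v.max(0)+v.min(0))/2).round(1),np.ptp(v,axis=0).round(1))
z=np.load('top1.npz');W=z['W']
m=(np.hypot(W[...,0]-365,W[...,1]-340)<55)&(W[...,2]>135)&(W[...,2]<146); v=W[m]
print('top1 cap',v.mean(0).round(1),((v.max(0)+v.min(0))/2).round(1),np.ptp(v,axis=0).round(1))
to(365,338,200)
E
```

```text
pin R 25 [ 436.4 -179.2  117.5] r 104.9 ang 175.7
blue 311 mean [421.    7.3 164.9] mid [421.2   7.8 165. ] ext [42.9 42.9  7.8]
jar 486 mean [682.2   7.6  92.2] mid [682.9   7.   92.1] ext [61.3 59.2  7.8]
red side body mid [369.1 347.5  79. ] [ 54.4  46.4 117.6]
top1 cap [367.5 358.2 140.1] [367.6 358.9 140.5] [38.9 41.  10.2]
t 15.03 pos [479.7 147.2 208.3] psi -6.5 zax [ 0.002  0.002 -1.   ] F [2.6 3.7 1.1] w 85.4 j [ 0.62  0.19 -0.32 -0.   -1.05  0.84]
tool cm [-13.57 -17.65   0.84]
```

The right lever's pin is at 175.7°, the middle of its arc. The red can's cap centre is at (368, 358) with top 140 mm, as it should be. Going above it.

Request:
{"name": "send_rows", "arguments": {"targets": [{"x":-2.25,"y":-3.28,"z":0,"ax":0,"ay":0,"az":0,"gripper":-1},{"x":-2.25,"y":-3.28,"z":0,"ax":0,"ay":0,"az":0,"gripper":-1},{"x":-2.25,"y":-3.28,"z":0,"ax":0,"ay":0,"az":0,"gripper":-1},{"x":-2.25,"y":-3.28,"z":0,"ax":0,"ay":0,"az":0,"gripper":-1},{"x":-2.25,"y":-3.28,"z":0,"ax":0,"ay":0,"az":0,"gripper":-1}]}}

```text
clock: 15.45
position: [384.7, 317.1, 208.2]
ee_rot: [0.998, -0.06, -0.001, 0.001]
contact_force: [0.5, 0.3, 0.3]
gripper_width: 85.4
grasp_force: 0.0
```

Request:
{"name": "send_rows", "arguments": {"targets": [{"x":-2.25,"y":-3.28,"z":0,"ax":0,"ay":0,"az":0,"gripper":-1},{"x":0,"y":0,"z":0,"ax":0,"ay":0,"az":0,"gripper":-1}]}}

```text
clock: 15.62
position: [365.4, 356.0, 208.1]
ee_rot: [0.998, -0.056, -0.0, -0.0]
contact_force: [-0.1, -0.6, -0.2]
gripper_width: 85.2
grasp_force: 0.0
```

```bash
python3 - <<'E'
from h import *
to(368,358,72)
img('wrist','w7.png')
E
```

```text
t 15.62 pos [365.4 356.  208.1] psi -6.5 zax [-0.     0.001 -1.   ] F [-0.1 -0.6 -0.2] w 85.2 j [ 1.09  0.21 -0.3  -0.   -1.06  0.37]
tool cm [ 0.24 -0.22 13.61]
```

View pics/w7.png

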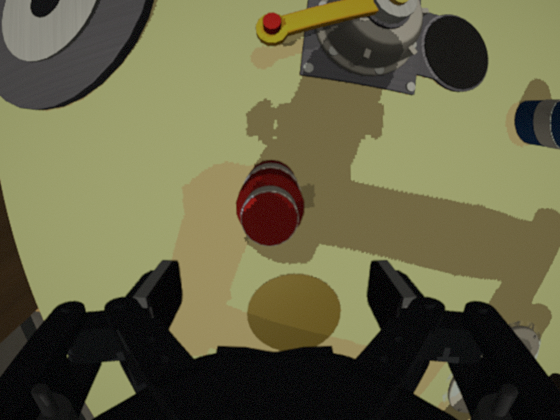

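The can top (pixel 270, 213) is centred between the open fingers. Going down and gripping.

Request:
{"name": "send_rows", "arguments": {"targets": [{"x":0.24,"y":-0.22,"z":3.4,"ax":0,"ay":0,"az":0,"gripper":-1},{"x":0,"y":0,"z":3.4,"ax":0,"ay":0,"az":0,"gripper":-1},{"x":0,"y":0,"z":3.4,"ax":0,"ay":0,"az":0,"gripper":-1},{"x":0,"y":0,"z":3.4,"ax":0,"ay":0,"az":0,"gripper":-1}]}}

```text
clock: 16.0
position: [370.5, 352.0, 71.2]
ee_rot: [0.998, -0.06, -0.0, 0.0]
contact_force: [0.2, 0.5, -1.5]
gripper_width: 85.1
grasp_force: 0.0
```

Request:
{"name": "send_rows", "arguments": {"targets": [{"x":0,"y":0,"z":0,"ax":0,"ay":0,"az":0,"gripper":1},{"x":0,"y":0,"z":0,"ax":0,"ay":0,"az":0,"gripper":1},{"x":0,"y":0,"z":0,"ax":0,"ay":0,"az":0,"gripper":1},{"x":0,"y":0,"z":0,"ax":0,"ay":0,"az":0,"gripper":1},{"x":0,"y":0,"z":0,"ax":0,"ay":0,"az":0,"gripper":1}]}}

```text
clock: 16.42
position: [370.7, 353.6, 73.3]
ee_rot: [0.998, -0.06, 0.0, -0.001]
contact_force: [0.3, 0.4, 0.2]
gripper_width: 52.7
grasp_force: 62.2
```

Request:
{"name": "send_rows", "arguments": {"targets": [{"x":0,"y":0,"z":-2.5,"ax":0,"ay":0,"az":0,"gripper":1},{"x":0,"y":0,"z":-4,"ax":0,"ay":0,"az":0,"gripper":1},{"x":0,"y":0,"z":-4.1,"ax":0,"ay":0,"az":0,"gripper":1},{"x":0,"y":0,"z":-4.1,"ax":0,"ay":0,"az":0,"gripper":1},{"x":0,"y":0,"z":-4.1,"ax":0,"ay":0,"az":0,"gripper":1}]}}

```text
clock: 16.83
position: [369.2, 352.1, 262.0]
ee_rot: [0.998, -0.06, -0.001, 0.001]
contact_force: [0.2, 1.3, -2.5]
gripper_width: 53.1
grasp_force: 63.2
```

Request:
{"name": "send_rows", "arguments": {"targets": [{"x":0.8,"y":1.7,"z":0,"ax":0,"ay":0,"az":0,"gripper":1},{"x":1.59,"y":3.43,"z":0,"ax":0,"ay":0,"az":0,"gripper":1},{"x":1.59,"y":3.43,"z":0,"ax":0,"ay":0,"az":0,"gripper":1},{"x":1.59,"y":3.43,"z":0,"ax":0,"ay":0,"az":0,"gripper":1},{"x":1.59,"y":3.43,"z":0,"ax":0,"ay":0,"az":0,"gripper":1}]}}

```text
clock: 17.25
position: [421.9, 189.7, 260.1]
ee_rot: [0.998, -0.059, -0.001, 0.0]
contact_force: [0.7, 0.8, -3.4]
gripper_width: 52.4
grasp_force: 63.2
```

Request:
{"name": "send_rows", "arguments": {"targets": [{"x":1.59,"y":3.43,"z":0,"ax":0,"ay":0,"az":0,"gripper":1},{"x":1.59,"y":3.43,"z":0,"ax":0,"ay":0,"az":0,"gripper":1},{"x":1.59,"y":3.43,"z":0,"ax":0,"ay":0,"az":0,"gripper":1},{"x":1.59,"y":3.43,"z":0,"ax":0,"ay":0,"az":0,"gripper":1},{"x":1.59,"y":3.43,"z":0,"ax":0,"ay":0,"az":0,"gripper":1}]}}

```text
clock: 17.67
position: [480.4, 10.2, 260.1]
ee_rot: [0.998, -0.06, -0.001, -0.0]
contact_force: [0.7, 1.7, -3.2]
gripper_width: 52.7
grasp_force: 63.3
```

Request:
{"name": "send_rows", "arguments": {"targets": [{"x":1.59,"y":3.43,"z":0,"ax":0,"ay":0,"az":0,"gripper":1},{"x":1.59,"y":3.43,"z":0,"ax":0,"ay":0,"az":0,"gripper":1},{"x":1.59,"y":3.43,"z":0,"ax":0,"ay":0,"az":0,"gripper":1},{"x":1.59,"y":3.43,"z":0,"ax":0,"ay":0,"az":0,"gripper":1},{"x":1.59,"y":3.43,"z":0,"ax":0,"ay":0,"az":0,"gripper":1}]}}

```text
clock: 18.08
position: [539.1, -169.1, 259.9]
ee_rot: [0.998, -0.06, -0.001, -0.001]
contact_force: [0.6, 1.7, -1.9]
gripper_width: 52.9
grasp_force: 63.3
```

```bash
python3 - <<'E'
from h import *
to(585,-292,250)
E
```

```text
t 18.08 pos [ 539.1 -169.1  259.9] psi -6.8 zax [-0.002  0.001 -1.   ] F [ 0.6  1.7 -1.9] w 52.9 j [-0.02  0.26 -0.09 -0.   -1.21  1.47]
tool cm [ 6.02 11.66  0.96]
```

Last stretch to the pad, then turn so the fingers open sideways to the housing (about 61°).

Request:
{"name": "send_rows", "arguments": {"targets": [{"x":1.8,"y":3.5,"z":0,"ax":0,"ay":0,"az":0,"gripper":1},{"x":1.8,"y":3.5,"z":0,"ax":0,"ay":0,"az":0,"gripper":1},{"x":1.6,"y":3.1,"z":0,"ax":0,"ay":0,"az":0,"gripper":1},{"x":0.8,"y":1.5,"z":0,"ax":0,"ay":0,"az":0,"gripper":1}]}}

```text
clock: 18.42
position: [585.5, -293.1, 258.7]
ee_rot: [0.998, -0.061, -0.001, -0.0]
contact_force: [0.5, 0.2, -3.1]
gripper_width: 52.8
grasp_force: 63.2
```

Request:
{"name": "send_rows", "arguments": {"targets": [{"x":0,"y":0,"z":0,"ax":0,"ay":0,"az":7,"gripper":1},{"x":0,"y":0,"z":0,"ax":0,"ay":0,"az":7,"gripper":1},{"x":0,"y":0,"z":0,"ax":0,"ay":0,"az":7,"gripper":1},{"x":0,"y":0,"z":0,"ax":0,"ay":0,"az":7,"gripper":1},{"x":0,"y":0,"z":0,"ax":0,"ay":0,"az":7,"gripper":1}]}}

```text
clock: 18.83
position: [584.8, -289.3, 259.5]
ee_rot: [0.933, -0.36, -0.002, -0.0]
contact_force: [-0.5, 0.0, -2.8]
gripper_width: 52.7
grasp_force: 63.3
```

Request:
{"name": "send_rows", "arguments": {"targets": [{"x":0,"y":0,"z":0,"ax":0,"ay":0,"az":7,"gripper":1},{"x":0,"y":0,"z":0,"ax":0,"ay":0,"az":7,"gripper":1},{"x":0,"y":0,"z":0,"ax":0,"ay":0,"az":7,"gripper":1},{"x":0,"y":0,"z":0,"ax":0,"ay":0,"az":4.5,"gripper":1},{"x":0,"y":0,"z":0,"ax":0,"ay":0,"az":0,"gripper":1}]}}

```text
clock: 19.25
position: [584.9, -289.2, 259.6]
ee_rot: [0.832, -0.555, -0.001, -0.0]
contact_force: [-0.0, 0.4, -3.0]
gripper_width: 52.4
grasp_force: 63.3
```

```bash
python3 - <<'E'
from h import *
s,X=state()
# can offset: -3 mm along tool x at grasp (TCP 370.7 vs can 367.6)
off=X[:,0]*-2.5
t=np.array([585,-292,86])-off; print(t.round(1)); to(*t)
for n in ('side','wrist'):
    p,d=img(n,n+'8.png')
    if n=='side':
        W=pts(n,d); m=(W[...,2]>150)&(W[...,2]<290)&(np.hypot(W[...,0]-585,W[...,1]+292)<45)&(p[...,0]>1.8*p[...,1].astype(int)); v=W[m]
        print(m.sum(),((v.max(0)+v.min(0))/2).round(1),v.min(0).round(1),v.max(0).round(1))
E
```

```text
t 19.25 pos [ 584.9 -289.2  259.6] psi -67.4 zax [-0.002  0.002 -1.   ] F [-0.   0.4 -3. ] w 52.4 j [-0.21  0.42  0.13 -0.   -1.29  0.61]
[ 586.  -294.3   86. ]
t 19.25 pos [ 584.9 -289.2  259.6] psi -67.4 zax [-0.002  0.002 -1.   ] F [-0.   0.4 -3. ] w 52.4 j [-0.21  0.42  0.13 -0.   -1.29  0.61]
tool cm [ 0.55  0.08 17.36]
522 [ 579.9 -299.9  240.5] [ 558.3 -317.5  191.3] [ 601.4 -282.3  289.7]
```

View pics/wrist8.png

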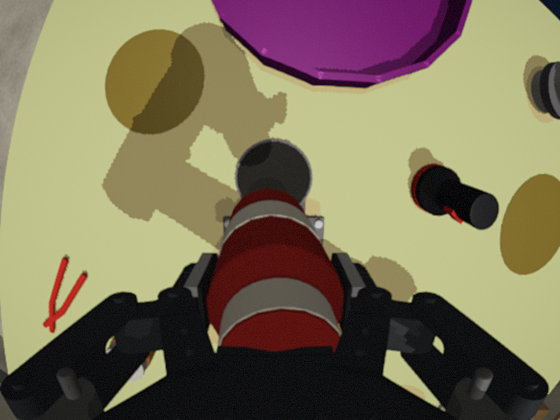

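The can hangs upright between the fingers. The pad (pixel 274, 175) lies straight ahead in line with the can, and its housing bolts are symmetric about it. Lowering.

Request:
{"name": "send_rows", "arguments": {"targets": [{"x":0.3,"y":0.1,"z":3.5,"ax":0,"ay":0,"az":0,"gripper":1},{"x":0.2,"y":0,"z":3.5,"ax":0,"ay":0,"az":0,"gripper":1},{"x":0,"y":0,"z":3.5,"ax":0,"ay":0,"az":0,"gripper":1},{"x":0,"y":0,"z":3.5,"ax":0,"ay":0,"az":0,"gripper":1}]}}

```text
clock: 19.68
position: [586.6, -294.6, 119.0]
ee_rot: [0.833, -0.554, -0.0, -0.0]
contact_force: [0.1, 0.0, -2.3]
gripper_width: 52.8
grasp_force: 63.3
```

Request:
{"name": "send_rows", "arguments": {"targets": [{"x":0,"y":0,"z":1.5,"ax":0,"ay":0,"az":0,"gripper":1},{"x":0,"y":0,"z":1.0,"ax":0,"ay":0,"az":0,"gripper":1},{"x":0,"y":0,"z":0.4,"ax":0,"ay":0,"az":0,"gripper":1},{"x":0,"y":0,"z":0,"ax":0,"ay":0,"az":0,"gripper":1}]}}

```text
clock: 20.02
position: [587.2, -294.8, 91.1]
ee_rot: [0.833, -0.554, -0.0, 0.0]
contact_force: [-0.2, -0.2, -2.8]
gripper_width: 52.7
grasp_force: 63.3
```

```bash
python3 - <<'E'
from h import *
to(586,-294.3,85.5)
E
python3 look.py t9.png
```

```text
t 20.02 pos [ 587.2 -294.8   91.1] psi -67.3 zax [-0. -0. -1.] F [-0.2 -0.2 -2.8] w 52.7 j [-0.22  0.56 -0.08  0.   -0.93  0.62]
tool cm [-0.09  0.09  0.56]
pin L 22 [508.7 340.  117.3] r 104.5 ang 102.6
blue 316 mean [421.1   7.5 165.2] mid [421.2   7.7 164.9] ext [42.9 42.9  7.8]
jar 489 mean [682.2   7.8  92. ] mid [682.8   6.9  92. ] ext [62.2 59.1  8. ]
red@pad 53 mean [ 561.4 -293.4  151.6] mid [ 572.7 -293.1  152. ] ext [82.6 46.6  7.1]
```

Request:
{"name": "send_rows", "arguments": {"targets": [{"x":-0.1,"y":0.1,"z":0.3,"ax":0,"ay":0,"az":0,"gripper":1},{"x":0,"y":0,"z":0.2,"ax":0,"ay":0,"az":0,"gripper":1},{"x":0,"y":0,"z":0,"ax":0,"ay":0,"az":0,"gripper":1}]}}

```text
clock: 20.32
position: [585.9, -294.2, 87.0]
ee_rot: [0.832, -0.554, 0.001, -0.0]
contact_force: [-0.5, -0.0, -2.4]
gripper_width: 52.5
grasp_force: 63.3
```

Request:
{"name": "send_rows", "arguments": {"targets": [{"x":0,"y":0,"z":0.1,"ax":0,"ay":0,"az":0,"gripper":1},{"x":0,"y":0,"z":0,"ax":0,"ay":0,"az":0,"gripper":1}]}}

```text
clock: 20.48
position: [585.9, -294.2, 85.7]
ee_rot: [0.832, -0.554, 0.0, -0.0]
contact_force: [-0.6, 0.3, -3.7]
gripper_width: 52.6
grasp_force: 63.3
```

Request:
{"name": "send_rows", "arguments": {"targets": [{"x":0,"y":0,"z":0.1,"ax":0,"ay":0,"az":0,"gripper":1},{"x":0,"y":0,"z":0,"ax":0,"ay":0,"az":0,"gripper":1}]}}

```text
clock: 20.65
position: [586.2, -294.5, 85.3]
ee_rot: [0.833, -0.554, 0.001, 0.0]
contact_force: [-0.2, -0.5, 2.4]
gripper_width: 52.6
grasp_force: 63.1
```

The can is on the pad: the vertical force went from -3 to +2.4 N. Releasing.

Request:
{"name": "send_rows", "arguments": {"targets": [{"x":0,"y":0,"z":0,"ax":0,"ay":0,"az":0,"gripper":-0.35},{"x":0,"y":0,"z":0,"ax":0,"ay":0,"az":0,"gripper":-0.5},{"x":0,"y":0,"z":0,"ax":0,"ay":0,"az":0,"gripper":-0.8},{"x":0,"y":0,"z":0,"ax":0,"ay":0,"az":0,"gripper":-0.8}]}}

```text
clock: 20.98
position: [586.0, -294.3, 84.5]
ee_rot: [0.832, -0.554, 0.0, -0.0]
contact_force: [-0.5, 0.4, -0.4]
gripper_width: 77.0
grasp_force: 0.0
```

Request:
{"name": "send_rows", "arguments": {"targets": [{"x":0,"y":0,"z":-1,"ax":0,"ay":0,"az":0,"gripper":-0.8},{"x":0,"y":0,"z":-3,"ax":0,"ay":0,"az":0,"gripper":-0.8},{"x":0,"y":0,"z":-4,"ax":0,"ay":0,"az":0,"gripper":-0.8},{"x":0,"y":0,"z":-4,"ax":0,"ay":0,"az":0,"gripper":-0.8}]}}

```text
clock: 21.32
position: [585.2, -294.2, 205.6]
ee_rot: [0.832, -0.554, -0.001, 0.001]
contact_force: [1.2, -0.8, 0.1]
gripper_width: 76.9
grasp_force: 0.0
```

Request:
{"name": "send_rows", "arguments": {"targets": [{"x":-4,"y":0,"z":-1,"ax":0,"ay":0,"az":0,"gripper":-0.8},{"x":-4,"y":0,"z":-1,"ax":0,"ay":0,"az":0,"gripper":-0.8},{"x":-4,"y":0,"z":-1,"ax":0,"ay":0,"az":0,"gripper":-0.8},{"x":-4,"y":0,"z":0,"ax":0,"ay":0,"az":0,"gripper":-0.8},{"x":-4,"y":0,"z":0,"ax":0,"ay":0,"az":0,"gripper":-0.8}]}}

```text
clock: 21.73
position: [508.1, -108.4, 236.1]
ee_rot: [0.832, -0.554, 0.001, -0.001]
contact_force: [1.3, 1.6, 1.2]
gripper_width: 77.0
grasp_force: 0.0
```

```bash
python3 look.py t10.png; python3 - <<'E'
from h import *
state()
p,d=img('side','s10.png'); cv2.imwrite('pics/c10.png',cv2.resize(cv2.imread('pics/s10.png')[120:380,180:460],None,fx=2,fy=2))
p,d=arm.get_image('top'); W=pts('top',d)
m=(np.hypot(W[...,0]-585,W[...,1]+292)<48)&(W[...,2]>40)&(W[...,2]<160); v=W[m]; print(((v.max(0)+v.min(0))/2).round(1),np.ptp(v,axis=0))
E
```

```text
pin L 22 [508.7 340.3 117.3] r 104.8 ang 102.6
pin R 25 [ 436.4 -179.8  116.6] r 104.8 ang 176.1
blue 123 mean [422.4  -3.8 165. ] mid [422.3  -4.  165. ] ext [40.5 19.4  7.4]
jar 487 mean [682.    7.5  92. ] mid [683.    6.9  92. ] ext [61.5 59.2  7.9]
red@pad 238 mean [ 586.6 -290.   152. ] mid [ 586.7 -289.9  152. ] ext [36.9 37.9  7.5]
t 21.78 pos [ 505.1 -103.8  235.8] psi -67.1 zax [ 0.001  0.003 -1.   ] F [-4.1  2.5 -2.4] w 77.2 j [ 0.11  0.19 -0.25 -0.   -1.13  0.29]
[ 586.  -289.7   98.6] [ 52.486498    53.75260291 117.25497232]
```

View pics/c10.png

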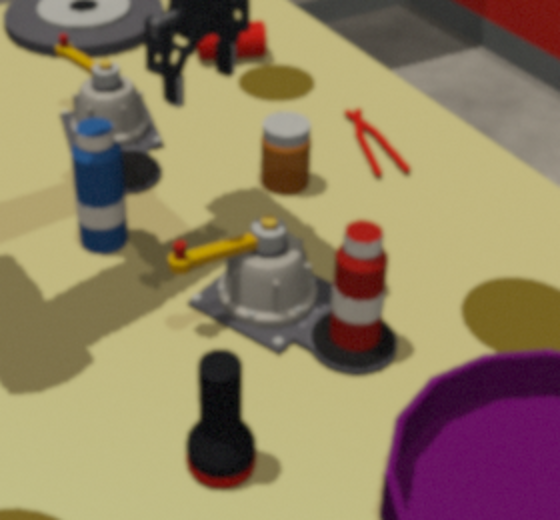

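The can stands upright on the right unit's black pad (crop pixel 358, 290), 2 to 3 mm off its centre. The right lever is mid-arc, the left lever is at rest, and the bystanders haven't moved. Handing in.

Request:
{"name": "send_rows", "arguments": {"targets": [{"x":0,"y":0,"z":0,"ax":0,"ay":0,"az":0,"gripper":-0.8},{"x":0,"y":0,"z":0,"ax":0,"ay":0,"az":0,"gripper":-0.8}]}}

```text
clock: 22.05
position: [509.2, -110.3, 234.8]
ee_rot: [0.832, -0.554, 0.0, -0.0]
contact_force: [-0.0, -0.2, 0.2]
gripper_width: 77.1
grasp_force: 0.0
```

```bash
python3 -c "
from bench import arm
print(arm.job_done())"
```

```text
the job is handed in; nothing more can be done
None
```

The right unit's lever binds (about 10 N, and it stays put): it now stands at mid-arc, the sound left lever is at rest, and the red can is upright on the right unit's pad; handed in at 22 s.

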